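# Screw the lid onto the sugar jar

### The job

Put the green lid on the sugar jar and screw it on: set it level on the neck, turn it back (counter-clockwise seen from above) until you feel it drop into its thread, then screw it forward (clockwise) until it is fully home, and let go of it. Leave everything else on the counter where it is.

Things in the scene. Friction and masses are not known exactly. Their poses are not given: they have to be found in the camera images.
- lid_grip (a point): Loose green screw lid, 64 mm across, 100 to 200 g, open side down on the counter. On its flat top stands a white finger bar, 50 mm long (this point's x), 16 mm thick (y), 30 mm high: grasp it across the thickness. This point is the bar's centre: 15 mm above the lid's flat top, 43 mm above its lower rim; z up. When fully home it is 19 mm above jar_mouth.
- lid: The same lid; origin at the centre of its lower rim, x along the bar, z up. 28 mm tall without the bar. Inside it is 57 mm wide and 24 mm deep, with three inward lugs (6 mm thick, tips on a 48 mm circle, 1 to 7 mm above the lower rim) at 0, 120 and 240 degrees from x.
- jar_mouth (a point): Centre of the flat top of the sugar jar's steel neck, 130 mm above the counter, z up; its x and y say nothing of how the thread is turned, which differs each time. Neck 45 mm in diameter (38 at the bevelled top), 30 mm tall, three-start thread out to 54 mm. Set on at a chance angle, the lid's lugs rest on level ridges: lid_grip is 34 mm above this point (38 if on the narrow stop ribs).
- jar: White sugar jar with a blue band, fixed in a wooden holder 116 mm across; origin under its centre. On the ridges the lid cannot turn forward (a rib stops it) or sink. Turned back (counter-clockwise) at most 100 degrees its lugs meet gaps (20 degrees of play, then a rib): it drops, lid_grip 23.5 mm above jar_mouth. Then 80 to 100 degrees forward, sinking under the ridges, until ribs stop it.
- cups: Nest of green plastic measuring cups, 80 mm across, 51 mm high, handle 50 mm along x; origin at the centre of the underside. Bystander.
- spoon_rest: Blue ceramic spoon rest, 100 mm dish, 14 mm high, tab along x; origin at the centre of the underside. Bystander.
- whisk: Stainless balloon whisk lying flat, 290 mm long along x, about 45 mm high; origin under its middle. Bystander.
- dough_hook: Coiled steel dough hook lying flat, about 160 mm long along x, 22 mm high; origin under its middle. Bystander.
- oil: Green glass oil bottle, upright, 60 mm across, 190 mm high; origin at the centre of its foot. Bystander.
Things that resemble listed ones, but are neither listed nor needed, are in the scene too. Leave any brown or purple look-alike of the lid alone.

How it is judged (in metres and radians):
On the way:
1. the lid has dropped into the thread: level, centred on the neck, and at least 9 mm lower than when resting on the ridges (z of lid_grip in the frame of jar_mouth below 0.025 m and horizontal distance between lid_grip and jar_mouth below 0.004 m and angle between lid_grip's own z axis and vertical below 0.08 rad), for 0.1 s.
At the end, for the whole second after the job is handed in: The lid is screwed fully home on the jar: lid_grip less than 19.8 mm above jar_mouth (19 when home), within 3 mm of its axis, tilted under 0.04 rad; cups, spoon rest, whisk, dough hook and oil bottle within 30 mm of where they stood (z of lid_grip in the frame of jar_mouth between 0.017 and 0.0198 m and horizontal distance between lid_grip and jar_mouth below 0.003 m and angle between lid_grip's own z axis and vertical below 0.04 rad and distance of each of cups, spoon_rest, whisk, dough_hook, oil from where it was at the start of the episode below 0.03 m); the robot touches nothing.
It fails at once if a bystander is pushed more than 30 mm from its place (distance of any of cups, spoon_rest, whisk, dough_hook, oil from where it was at the start of the episode above 0.03 m).
It also fails if it takes over 72 s, if anything falls off the work surface, if the arm or the gripper's body presses on something with over 40 N, if the wrist force passes 120 N, or if a joint passes its speed limit or range.

### The arm

A 6-joint arm with a two-finger parallel gripper is mounted at the origin on the work surface. World frame = base frame: x ahead of the robot, y to its left, z up, the work surface at z = 0. Lengths are in mm, angles in rad, forces in N, time in s.
With the tool pointing down it reaches from about 400 to 925 mm from the base axis. Payload 12.5 kg.
Tool frame: the origin (TCP) lies midway between the tips of the shut fingers; the grasp point (between the pads) lies 19 mm behind it; z points along the fingers, y is the line along which they close (so a half turn about z gives the same grasp; the last joint's range is limited). The gripper opens to 95 mm and grips with 3 to 60 N. Pads are 20 mm wide; open, the fingers measure 119 mm over their backs; the gripper's body (75 mm by 180 mm) begins 59 mm behind the grasp point.
Start: joints at [-1.406, 0.491, 1.559, -0, 1.092, -0.106], TCP at [167.212, -602.237, 194.461] pointing down, gripper open.
Joint ranges: [-3.1, 3.1], [-0.84, 2.19], [0.05, 2.79], [-1.13, 4.28], [0.06, 2.93], [-2.69, 2.69]. Speed limits (rad/s): [2.22, 2.22, 2.79, 3.14, 3.14, 3.14].

### API

Orientations are given as [roll, pitch, yaw] about the fixed x, y, z axes, in that order (R = Rz(yaw) Ry(pitch) Rx(roll)).
In Python, from cell import readout, eyes, env gives the robot as it stands.
- The arm moves only by the tool move_arm, never from a script. Its argument "plan" is a list of rows, each a list of 3 entries, a list of its own where there are three numbers: the turn, a rotation vector about the tool's x, y, z in degrees, then the shift along the tool's x, y, z in m, then the gripper command: -1 is shut, 1 is fully open, values between are in proportion. In form: [[[ax, ay, az], [x, y, z], jaw], ...]. A call has 1 to 5 rows; each row is the pose to reach, as a shift and turn from the pose commanded when the call began, along the tool's axes at that moment; what a row does not reach only later rows make up. A row lasts 1/8 s, in which the tool goes at most 62.5 mm and 10.7 degrees, less where a joint would pass 70% of its speed; a pose out of reach is approached as far as the arm can. A call with a gripper value outside its range is refused whole. The fingers move at their own pace and stop on an object; the grip force is fixed at half the most. Time passes only in rows, so rows that repeat a pose let the fingers close. It gives the time, the measured TCP pose, the force, the opening and the grip force at its end, in the units of the state.
- readout.state(): the state, without advancing time (a new reading comes with each control period).
- eyes.read_camera(name): name is "scene" or "top" or "wrist"; returns a dict with "img" (384x512x3 uint8, red, green, blue), "K" (3x3 intrinsics, pixels), "extrinsics" (4x4, takes a point from camera to world coordinates). Camera axes: x right, y up, looking along -z (the intrinsics and any distortion apply to the point x, -y, -z); pixel columns grow to the right and rows downward; lengths in mm; the calibration is good to about 2 mm. A picture is of the moment at which its call begins. There is no depth.
- env.job_done(): hands the job in; it is judged then, once.
Trained networks look in a picture, given as the dict that the camera call returned (one of the last four; its "shot" number tells which), for a name from the list of things; names that differ only in an ending like _2 or _b are one class to them, and where a whole thing is asked for, a point or a joint stands for the part that bears it (a point fixed in the world has none). Each returns a list of dicts, best first, with "score" (0 to 1); they miss things now and then, are a little off and sometimes report something else, mostly with a low value. They report only what shows in the picture. A call takes as long as a camera call. They do not tell look-alikes from the thing itself.
- eyes.cut_out(picture, name): "mask" (384x512 bool, what is visible of it) and "uv" ([column, row] in pixels, amid what is visible of it).
The state is a dict: "t": time; "joints": joint angles; "qvel": joint speeds; "tau": joint torques, N m; "eef_pos": TCP position; "tcp_rot": TCP orientation; "ft_force": force on the tool from outside, world axes, zero at the start; "moment": the same for the moment, N m; "opening": opening from 0.0 (shut) to 1.0 (fully open); "grip_force": force on a finger pad.
Only numpy, scipy, OpenCV 4.12 (cv2) and the standard library are available. Lean on these libraries where they do the work, as an engineer would, in place of code of your own. Each camera call takes 0.05 s, during which the arm holds its last target. There are 200 camera calls.

## Working session

There is one attempt and no reset: what is moved stays moved. The work goes in short steps, Python scripts to look and compute and a tool call to move; the robot and the scene stay as the last step left them, time stands still between calls to the robot, and variables do not carry over. Pictures are saved under pics/ and viewed, at most 10 in all, crops included, and the job is handed in when it is done.

Besides the shell and the picture viewer there is one more tool, called after "Request:" as a command line: name --argument value ..., lists and objects as JSON in quotes. move_arm: Moves the arm, as the interface text tells. Its arguments: {"type":"object","properties":{"plan":{"type":"array","items":{"type":"array"}}},"required":["plan"]}

```bash
mkdir -p pics; cat > h.py <<'E'
import numpy as np, cv2
from cell import readout, eyes, env
def save(p,name): cv2.imwrite('pics/'+name,p["img"][:,:,::-1])
def ray(p,uv):
    K=np.array(p["K"]);E=np.array(p["extrinsics"])
    d=np.linalg.inv(K)@np.array([uv[0],uv[1],1.0]); d=np.array([d[0],-d[1],-d[2]])
    return E[:3,3],E[:3,:3]@d
def atz(p,uv,z):
    o,d=ray(p,uv); return o+d*(z-o[2])/d[2]
def proj(p,X):
    K=np.array(p["K"]);E=np.array(p["extrinsics"])
    c=E[:3,:3].T@(np.asarray(X,float)-E[:3,3]); c=K@np.array([c[0],-c[1],-c[2]]); return c[:2]/c[2]
E
python3 - <<'E'
from h import *
s=readout.state(); print({k:np.round(v,3) for k,v in s.items()})
ims=[]
for c in ["scene","top"]:
    p=eyes.read_camera(c); ims.append(p["img"]); print(c,p.keys(),np.round(p["extrinsics"],2).tolist())
    for n,z in [("lid",28),("lid_grip",43),("jar",130),("jar_mouth",130)]:
        for r in eyes.cut_out(p,n)[:4]: print(n,round(r["score"],2),np.round(r["uv"]),np.round(atz(p,r["uv"],z)),r["mask"].sum())
cv2.imwrite('pics/a.png',cv2.resize(np.vstack(ims),None,fx=.78,fy=.78)[:,:,::-1])
cv2.imwrite('pics/scene.png',ims[0][:,:,::-1]);cv2.imwrite('pics/top.png',ims[1][:,:,::-1])
E
```

```text
{'t': np.float64(0.0), 'joints': array([-1.406,  0.492,  1.559, -0.   ,  1.092, -0.106]), 'qvel': array([ 0.002, -0.   ,  0.001,  0.001,  0.   ,  0.002]), 'tau': array([-0.0000e+00, -6.1263e+01, -2.5817e+01,  6.9000e-02,  4.8000e-02,
       -0.0000e+00]), 'eef_pos': array([ 167.159, -601.949,  193.857]), 'tcp_rot': array([-3.14 , -0.   ,  0.271]), 'ft_force': array([-0.2  , -0.865,  0.618]), 'moment': array([-0.007, -0.03 ,  0.005]), 'grip_force': np.float64(0.0), 'opening': np.float64(0.998)}
scene dict_keys(['img', 'K', 'extrinsics', 'shot']) [[-0.66, -0.6, 0.45, 945.09], [0.75, -0.52, 0.41, 456.79], [-0.01, 0.61, 0.79, 775.17], [0.0, 0.0, 0.0, 1.0]]
lid 0.98 [248. 234.] [614. 147.  28.] 689
lid 0.95 [292. 204.] [477. 172.  28.] 613
lid 0.86 [294. 242.] [561. 240.  28.] 683
lid 0.74 [328. 221.] [463. 268.  28.] 627
lid_grip 0.94 [288. 204.] [492. 170.  43.] 523
lid_grip 0.92 [331. 215.] [453. 268.  43.] 572
lid_grip 0.82 [290. 242.] [575. 239.  43.] 692
lid_grip 0.63 [330. 274.] [581. 351.  43.] 776
jar 0.87 [157. 139.] [ 604. -166.  130.] 1310
jar_mouth 0.96 [158. 144.] [ 614. -149.  130.] 1279
jar_mouth 0.53 [238. 288.] [759. 252. 130.] 863
top dict_keys(['img', 'K', 'extrinsics', 'shot']) [[0.09, 0.97, -0.23, 316.87], [-1.0, 0.09, -0.01, 92.5], [0.01, 0.23, 0.97, 1184.74], [0.0, 0.0, 0.0, 1.0]]
lid 0.93 [202. 202.] [552. 234.  28.] 548
lid 0.74 [243. 187.] [600. 136.  28.] 520
lid 0.7 [161. 197.] [554. 340.  28.] 548
lid 0.61 [186. 246.] [437. 262.  28.] 583
lid_grip 0.95 [160. 195.] [556. 340.  43.] 536
lid_grip 0.93 [229. 237.] [467. 158.  43.] 537
lid_grip 0.84 [200. 197.] [559. 241.  43.] 515
lid_grip 0.72 [245. 187.] [595. 132.  43.] 516
jar 0.67 [396. 223.] [ 521. -222.  130.] 1444
jar_mouth 0.86 [396. 220.] [ 528. -221.  130.] 1406
jar_mouth 0.5 [201. 200.] [535. 226. 130.] 575
```

View pics/a.png

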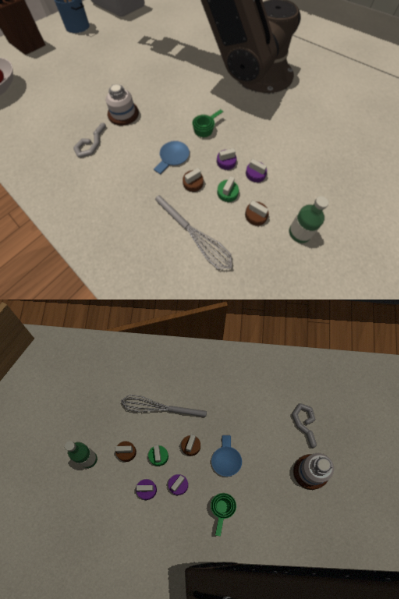

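The picture shows five lids. Green is at scene (292,242) / top (202,198). The purple pair is at top (187,245) and (229,237), and the brown pair at top (161,196) and (244,187). The jar neck is at top ≈(410,212). By colour I choose the green one and check it in a crop.

```bash
python3 - <<'E'
from h import *
a=cv2.imread('pics/scene.png');b=cv2.imread('pics/top.png')
r=lambda im,x,y,h:cv2.resize(im[y-h:y+h,x-h:x+h],(380,380),interpolation=cv2.INTER_CUBIC)
cv2.imwrite('pics/crop.png',np.hstack([r(b,202,198,38),r(b,405,215,38)]))
def tri(P):
    A=0;B=0
    for o,d in P:
        d=d/np.linalg.norm(d);M=np.eye(3)-np.outer(d,d);A=A+M;B=B+M@o
    return np.linalg.solve(A,B)
ps=eyes.read_camera("scene");pt=eyes.read_camera("top")
def green(p,uv):
    hsv=cv2.cvtColor(p["img"],cv2.COLOR_RGB2HSV);x,y=uv
    m=cv2.inRange(hsv,(40,80,30),(85,255,255));q=np.zeros_like(m);q[y-22:y+22,x-22:x+22]=m[y-22:y+22,x-22:x+22]
    # hull centre of lid
    pts=cv2.findNonZero(q);(c,sz,an)=cv2.minAreaRect(pts);return c
cs,ct=green(ps,(292,242)),green(pt,(202,198))
print(cs,ct,tri([ray(ps,cs),ray(pt,ct)]))
print("jar",tri([ray(ps,(152,115)),ray(pt,(413,212))]))
E
```

```text
(291.6009521484375, 244.83030700683594) (202.25001525878906, 199.75) [561.08713989 237.31070032   9.25860692]
jar [ 549.66690017 -259.36990103  121.75908633]
```

View pics/crop.png

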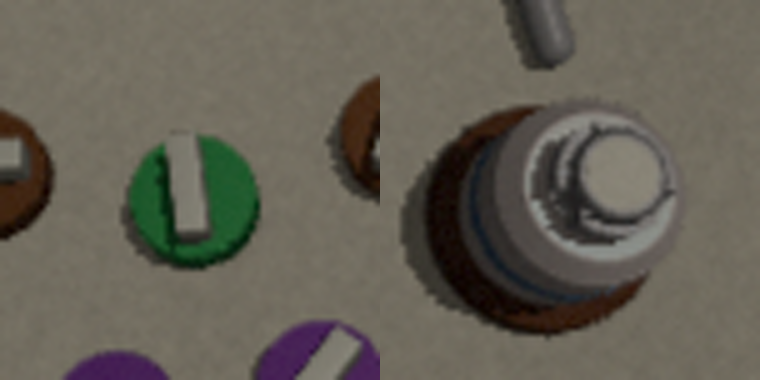

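The crop confirms the green lid, with its bar running nearly along world x. The jar neck top is at top pixel (415.4,212.4).

```bash
cat >> h.py <<'E'
from scipy.spatial.transform import Rotation as R
def togo(X,yawdeg):  # shift in tool axes (m) and turn about tool z (deg), from measured pose
    s=readout.state(); T=R.from_euler('xyz',s["tcp_rot"])
    D=(T.inv()*R.from_euler('xyz',[np.pi,0,np.radians(yawdeg)])).as_rotvec(degrees=True)
    return np.round(D,2),np.round(T.inv().apply(np.array(X)-s["eef_pos"])/1000,4)
E
python3 - <<'E'
from h import *
pt=eyes.read_camera("top")
print("jar",atz(pt,(415.4,212.4),130))
f=lambda u,v:atz(pt,(164+u/5,160+v/5),58)
a,b=f(182,138),f(192,230);print(a,b,(a+b)/2,np.degrees(np.arctan2(*(a-b)[1::-1])))
print(readout.state()["t"])
for X in ([400,-350,300],[480,0,300],[555,239,250]): print(togo(X,0))
E
```

```text
jar [ 550.02601603 -265.1048839   130.        ]
[580.67920742 239.84390344  58.        ] [535.17037395 229.70711066  58.        ] [557.92479069 234.77550705  58.        ] 12.557261194202523
0.65
(array([ 1.000e-02, -0.000e+00,  1.552e+01]), array([ 0.2918, -0.1808, -0.1055]))
(array([ 1.000e-02, -0.000e+00,  1.552e+01]), array([ 0.4625, -0.4966, -0.1056]))
(array([ 1.000e-02, -0.000e+00,  1.552e+01]), array([ 0.5987, -0.7068, -0.0556]))
```

Request:
move_arm --plan '[[[0, 0, 3], [0.05, -0.03, -0.03], 1], [[0, 0, 3], [0.1, -0.07, -0.05], 1], [[0, 0, 3], [0.15, -0.1, -0.08], 1], [[0, 0, 3], [0.19, -0.14, -0.1], 1], [[0, 0, 3], [0.23, -0.18, -0.105], 1]]'

```text
t: 1.27
eef_pos: [340.8, -367.5, 300.6]
tcp_rot: [3.139, -0.001, 0.218]
ft_force: [0.1, -0.8, -0.3]
opening: 0.998
grip_force: 0.0
```

```bash
python3 - <<'E'
from h import *
s=readout.state();print(s["t"],s["eef_pos"],s["tcp_rot"])
for X in ([480,0,300],[555,239,250]): print(togo(X,12.5))
E
```

```text
1.275 [ 340.76044681 -367.51398273  300.5779928 ] [ 3.13942649e+00 -9.54280479e-04  2.18076172e-01]
(array([ 0.12, -0.05, -0.01]), array([ 2.155e-01, -3.287e-01,  1.000e-04]))
(array([ 0.12, -0.05, -0.01]), array([ 0.3403, -0.5459,  0.0497]))
```

Request:
move_arm --plan '[[[0, 0, 0], [0.035, -0.05, 0], 1], [[0, 0, 0], [0.07, -0.1, 0], 1], [[0, 0, 0], [0.1, -0.15, 0], 1], [[0, 0, 0], [0.13, -0.2, 0], 1], [[0, 0, 0], [0.16, -0.25, 0], 1]]'

```text
t: 1.9
eef_pos: [442.1, -88.2, 299.5]
tcp_rot: [3.141, -0.001, 0.218]
ft_force: [0.5, 0.1, -0.2]
opening: 1.001
grip_force: 0.0
```

Request:
move_arm --plan '[[[0, 0, 0], [0.035, -0.05, 0], 1], [[0, 0, 0], [0.07, -0.1, 0], 1], [[0, 0, 0], [0.1, -0.15, 0.02], 1], [[0, 0, 0], [0.13, -0.2, 0.03], 1], [[0, 0, 0], [0.16, -0.25, 0.04], 1]]'

```text
t: 2.52
eef_pos: [544.2, 190.7, 258.9]
tcp_rot: [3.141, -0.0, 0.219]
ft_force: [0.7, -0.2, 0.8]
opening: 0.999
grip_force: 0.0
```

```bash
python3 - <<'E'
from h import *
print(togo([556,237,230],12.5))
E
```

```text
(array([ 0.01, -0.02,  0.03]), array([ 0.0216, -0.0426,  0.0289]))
```

Request:
move_arm --plan '[[[0, 0, 0], [0.021, -0.042, 0.029], 1], [[0, 0, 0], [0.021, -0.042, 0.029], 1], [[0, 0, 0], [0.021, -0.042, 0.029], 1]]'

```text
t: 2.9
eef_pos: [555.2, 233.9, 230.4]
tcp_rot: [3.141, 0.0, 0.219]
ft_force: [0.0, -0.4, 0.4]
opening: 0.999
grip_force: 0.0
```

```bash
python3 - <<'E'
from h import *
p=eyes.read_camera("wrist");save(p,'w1.png');np.savez('w1.npz',img=p["img"],K=p["K"],extrinsics=p["extrinsics"])
print(np.round(p["extrinsics"],3),readout.state()["eef_pos"],proj(p,[556,237,43]))
for n in("lid","lid_grip"):
    for r in eyes.cut_out(p,n)[:4]: print(n,r["score"],r["uv"],atz(p,r["uv"],43),r["mask"].sum())
E
```

```text
[[ 2.17000e-01  9.33000e-01  2.88000e-01  6.36121e+02]
 [-9.76000e-01  2.06000e-01  6.50000e-02  2.51942e+02]
 [ 1.00000e-03 -2.95000e-01  9.55000e-01  4.21182e+02]
 [ 0.00000e+00  0.00000e+00  0.00000e+00  1.00000e+00]] [555.34759412 233.48827279 230.86353867] [255.46017358 169.33159097]
lid 0.87 [256.1, 160.9] [567.85616487 238.68809224  43.        ] 1531
lid 0.79 [184.1, 142.8] [570.95745698 339.81357946  43.        ] 1739
lid 0.69 [287.1, 227.6] [479.34075132 171.66241249  43.        ] 1411
lid 0.68 [229.4, 227.7] [460.51306883 256.04275195  43.        ] 1402
lid_grip 0.93 [257.4, 162.3] [566.32591676 236.49894107  43.        ] 1601
lid_grip 0.86 [290.9, 225.8] [483.40838214 166.83768159  43.        ] 1420
lid_grip 0.68 [333.3, 149.7] [605.96258968 138.49219239  43.        ] 1696
lid_grip 0.6 [184.4, 141.8] [572.38465412 339.60269482  43.        ] 1825
```

View pics/w1.png

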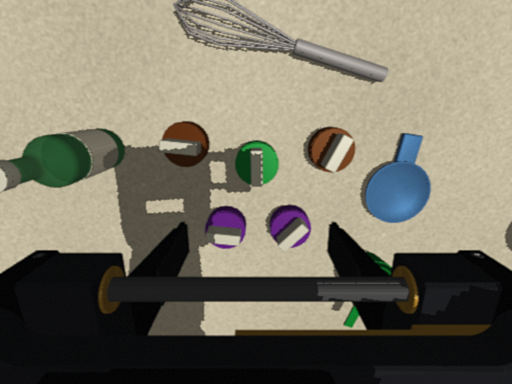

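The wrist view shows the green lid at (257,162) with its bar nearly along the tool's x. Brown lids sit at (185,144) and (332,149), purple ones below, and the oil bottle at left.

```bash
python3 - <<'E'
from h import *
p=dict(np.load('w1.npz'))
def rect(p,z,cx,cy,s=5,h=40): # s px/mm ; columns = -y, rows = -x
    src=np.float32([proj(p,[cx+h,cy+h,z]),proj(p,[cx+h,cy-h,z]),proj(p,[cx-h,cy-h,z]),proj(p,[cx-h,cy+h,z])])
    n=2*h*s;H=cv2.getPerspectiveTransform(src,np.float32([[0,0],[n,0],[n,n],[0,n]]))
    return cv2.warpPerspective(p["img"],H,(n,n),flags=cv2.INTER_CUBIC)
out=[]
for z in (28,58):
    im=rect(p,z,560,237)
    hsv=cv2.cvtColor(im,cv2.COLOR_RGB2HSV)
    g=cv2.inRange(hsv,(40,90,30),(85,255,255))
    if z==28:
        c,r=cv2.minEnclosingCircle(cv2.findNonZero(cv2.morphologyEx(g,cv2.MORPH_OPEN,np.ones((9,9)))))
        print("lid",560+40-c[1]/5,237+40-c[0]/5,r/5)
    else:
        w=cv2.inRange(hsv,(0,0,150),(180,60,255)); 
        n,l,st,ce=cv2.connectedComponentsWithStats(w)
        k=1+np.argmin(np.hypot(*(ce[1:]-200).T)+1e3*(st[1:,4]<1500)) ; print(st[k],)
        rr=cv2.minAreaRect(np.argwhere(l==k)[:,::-1].astype(np.float32));print(560+40-rr[0][1]/5,237+40-rr[0][0]/5,np.array(rr[1])/5,rr[2])
    out.append(im[:,:,::-1].copy())
cv2.imwrite('pics/r1.png',np.hstack(out))
E
```

```text
lid 561.7656188964844 237.23892211914062 32.6771728515625
[    0     0   400   400 57056]
560.1000061035156 237.10000610351562 [79.79998779 79.79998779] 0.0
```

View pics/r1.png

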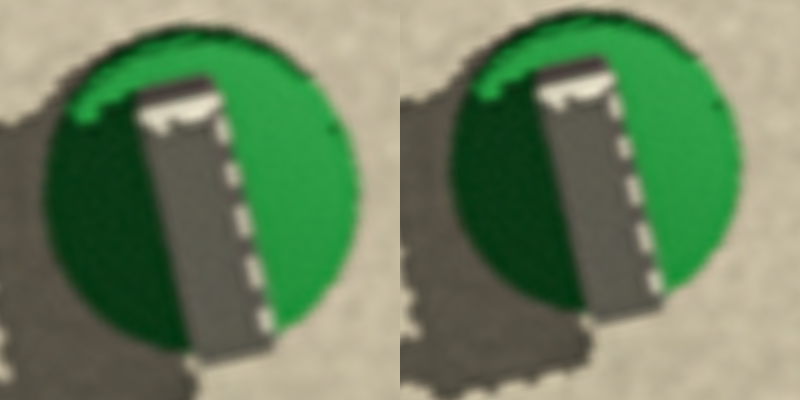

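```bash
python3 - <<'E'
from h import *
print(togo([561,237,33],12.2))
E
```

```text
(array([ 0.  , -0.08,  0.24]), array([ 0.0059, -0.0025,  0.1982]))
```

Request:
move_arm --plan '[[[0, 0, 0.3], [0.006, -0.0025, 0.05], -0.1], [[0, 0, 0.3], [0.006, -0.0025, 0.1], -0.1], [[0, 0, 0.3], [0.006, -0.0025, 0.14], -0.1], [[0, 0, 0.3], [0.006, -0.0025, 0.16], -0.1], [[0, 0, 0.3], [0.006, -0.0025, 0.165], -0.1]]'

```text
t: 3.68
eef_pos: [560.5, 237.0, 64.8]
tcp_rot: [3.141, 0.001, 0.212]
ft_force: [0.8, 0.1, 1.6]
opening: 0.532
grip_force: 0.0
```

```bash
python3 - <<'E'
from h import *
print(togo([561,237,33],12.2))
E
```

```text
(array([ 0.01,  0.05, -0.05]), array([0.0005, 0.0001, 0.0318]))
```

Request:
move_arm --plan '[[[0, 0, 0], [0, 0, 0.02], -0.1], [[0, 0, 0], [0, 0, 0.032], -0.1], [[0, 0, 0], [0, 0, 0.032], -1], [[0, 0, 0], [0, 0, 0.032], -1], [[0, 0, 0], [0, 0, 0.032], -1]]'

```text
t: 4.3
eef_pos: [560.9, 238.0, 33.9]
tcp_rot: [3.142, -0.001, 0.213]
ft_force: [-0.4, -0.2, 0.2]
opening: 0.188
grip_force: 0.0
```

Request:
move_arm --plan '[[[0, 0, 0], [0, 0, 0], -1], [[0, 0, 0], [0, 0, 0], -1]]'

```text
t: 4.55
eef_pos: [560.9, 237.8, 33.7]
tcp_rot: [3.141, -0.001, 0.213]
ft_force: [-0.3, -3.1, 4.5]
opening: 0.163
grip_force: 30.0
```

Request:
move_arm --plan '[[[0, 0, 0], [0, 0, -0.05], -1], [[0, 0, 0], [0, 0, -0.1], -1], [[0, 0, 0], [0, 0, -0.15], -1], [[0, 0, 0], [0, 0, -0.2], -1], [[0, 0, 0], [0, 0, -0.24], -1]]'

```text
t: 5.18
eef_pos: [560.3, 238.1, 275.1]
tcp_rot: [-3.141, -0.001, 0.213]
ft_force: [-0.8, -0.5, -1.2]
opening: 0.161
grip_force: 30.0
```

```bash
python3 - <<'E'
from h import *
p=eyes.read_camera("wrist");save(p,'w2.png')
s=readout.state();print(s["eef_pos"],s["opening"],s["grip_force"],s["joints"])
print(togo([550,-265,260],60))
E
```

```text
[561.7258789  238.51145573 280.18194467] 0.1645961606622153 29.957466423511505 [2.93284769e-01 3.95431179e-01 1.48418271e+00 1.18487317e-04
 1.25445793e+00 1.65064099e+00]
(array([  0.14,  -0.42, -47.77]), array([-0.1182,  0.4896,  0.0189]))
```

View pics/w2.png

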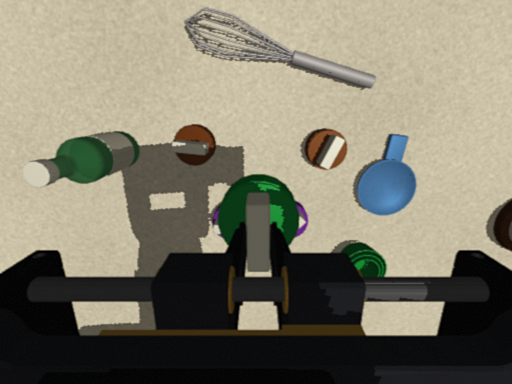

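The lid is held, at (258,220), level and free. I carry it towards the jar.

Request:
move_arm --plan '[[[0, 0, -9], [-0.014, 0.058, 0], -1], [[0, 0, -18], [-0.028, 0.116, 0], -1], [[0, 0, -27], [-0.042, 0.174, 0], -1], [[0, 0, -36], [-0.056, 0.232, 0], -1], [[0, 0, -45], [-0.07, 0.29, 0], -1]]'

```text
t: 5.85
eef_pos: [553.0, -62.0, 272.8]
tcp_rot: [-3.141, 0.0, 1.004]
ft_force: [1.2, -0.3, -1.8]
opening: 0.165
grip_force: 30.0
```

```bash
python3 - <<'E'
from h import *
print(readout.state()["eef_pos"],togo([550,-200,250],60),togo([550,-265,220],60))
E
```

```text
[552.99814552 -61.99973262 272.80824054] (array([-0.03,  0.  , -2.48]), array([-0.118 ,  0.0716,  0.0228])) (array([-0.03,  0.  , -2.48]), array([-0.1729,  0.1065,  0.0528]))
```

Request:
move_arm --plan '[[[0, 0, -2.5], [-0.056, 0.022, 0], -1], [[0, 0, -2.5], [-0.112, 0.044, 0], -1], [[0, 0, -2.5], [-0.17, 0.066, 0], -1], [[0, 0, -2.5], [-0.226, 0.09, 0], -1], [[0, 0, -2.5], [-0.282, 0.111, 0], -1]]'

```text
t: 6.48
eef_pos: [493.4, -359.2, 272.7]
tcp_rot: [-3.141, -0.0, 1.042]
ft_force: [0.1, 0.1, -2.3]
opening: 0.165
grip_force: 30.0
```

Request:
move_arm --plan '[[[0, 0, 0], [0, 0, 0], -1], [[0, 0, 0], [0, 0, 0], -1]]'

```text
t: 6.72
eef_pos: [493.9, -357.1, 272.6]
tcp_rot: [-3.14, -0.001, 1.042]
ft_force: [0.7, 0.3, -1.4]
opening: 0.164
grip_force: 30.0
```

```bash
python3 - <<'E'
from h import *
p=eyes.read_camera("wrist");save(p,'w3.png');s=readout.state()
np.savez('w3.npz',img=p["img"],K=p["K"],extrinsics=p["extrinsics"],tcp=s["eef_pos"],rot=s["tcp_rot"])
print(s["t"],s["eef_pos"],s["tcp_rot"],proj(p,[550,-265,130]))
E
```

```text
6.775 [ 494.21455376 -356.59607509  272.91482898] [-3.14095610e+00 -3.48451000e-04  1.04275545e+00] [259.9766564   85.59363238]
```

View pics/w3.png

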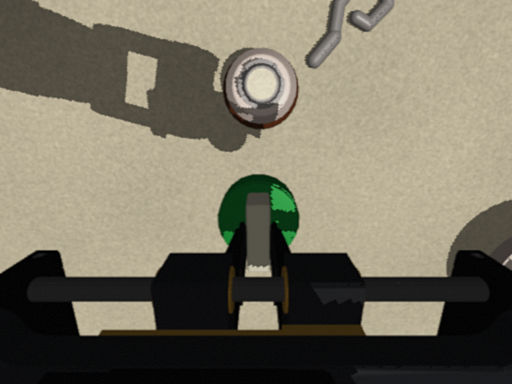

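The jar neck is at (262,84), with its top disc bright, and the held lid is at (259,215). I fit both circles in this one picture.

```bash
cat > fit.py <<'E'
from h import *
from scipy.optimize import least_squares
p=dict(np.load('w3.npz'));T=R.from_euler('xyz',p["rot"]);tcp=p["tcp"]
def rect(z,cx,cy,s=8,h=25):
    src=np.float32([proj(p,[cx+h,cy+h,z]),proj(p,[cx+h,cy-h,z]),proj(p,[cx-h,cy-h,z]),proj(p,[cx-h,cy+h,z])])
    n=2*h*s;H=cv2.getPerspectiveTransform(src,np.float32([[0,0],[n,0],[n,n],[0,n]]))
    return cv2.warpPerspective(p["img"],H,(n,n),flags=cv2.INTER_CUBIC)
im=rect(130,550,-265)
v=im.max(2); m=(v>205).astype(np.uint8)
n,l,st,ce=cv2.connectedComponentsWithStats(m);k=l[200,200] or 1+np.argmax(st[1:,4])
c,r=cv2.minEnclosingCircle(np.argwhere(l==k)[:,::-1].astype(np.float32))
print("neck thr",550+25-c[1]/8,-265+25-c[0]/8,r/8,v[200,200],st[k])
# lid: green mask contour, circle R=32 in lid-top plane, in tool axes
hsv=cv2.cvtColor(p["img"],cv2.COLOR_RGB2HSV)
g=cv2.inRange(hsv,(40,90,20),(85,255,255));g[:150]=0;g[:,:200]=0;g[:,320:]=0
ctr=max(cv2.findContours(g,cv2.RETR_EXTERNAL,cv2.CHAIN_APPROX_NONE)[0],key=cv2.contourArea)[:,0]
zt=tcp[2]-5.8
P=np.array([T.inv().apply(atz(p,u+0.0,zt)-tcp) for u in cv2.convexHull(ctr.astype(np.int32))[:,0]])
f=lambda q:np.hypot(P[:,0]-q[0],P[:,1]-q[1])-32
s=least_squares(f,[0,0],loss='soft_l1',f_scale=.5);print("lid ctr tool xy",s.x,"res",np.round(f(s.x),1),np.round(P[:,0]))
a=im[:,:,::-1].copy();cv2.circle(a,(int(c[0]),int(c[1])),int(r),(0,0,255),1);cv2.drawMarker(a,(200,200),(255,0,0))
b=cv2.resize(p["img"][160:260,205:315,::-1],(440,400),interpolation=cv2.INTER_CUBIC)
cv2.imwrite('pics/fit.png',np.hstack([a,b[:400,:400]]))
E
python3 fit.py
```

```text
neck thr 552.1573753356934 -263.96167755126953 16.541885375976562 224 [   60    53   265   262 53475]
lid ctr tool xy [2.96315619 0.04769482] res [ 1.3  1.1  1.   0.2  0.  -1.2 -2.1 -1.7 -1.6 -0.7  0.3  0.7  1.4  1.5
  1.   2.1  1.6  0.4 -0.1 -0.8 -0.8 -1.7 -1.3  0.   0.3  0.9  1.   1.4] [ 36.  35.  34.  29.  28.  23.  17.   5.   1.  -6. -11. -14. -19. -21.
 -21. -20. -18. -11.  -5.   4.   5.  13.  21.  28.  29.  33.  34.  36.]
```

View pics/fit.png

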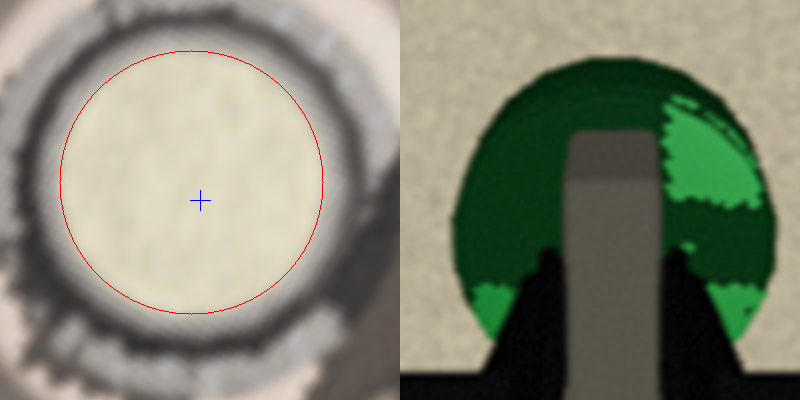

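```bash
cat >> fit.py <<'E'
print('---')
hull=cv2.convexHull(ctr.astype(np.int32))[:,0].astype(float); hull=hull[hull[:,1]<228]
t=np.linspace(0,2*np.pi,120,endpoint=False)
def sil(q):
    pts=[proj(p,tcp+T.apply([q[0]+32*np.cos(a),q[1]+32*np.sin(a),z])) for z in (5.8,33.8) for a in t]
    return cv2.convexHull(np.float32(pts))
def g2(q):
    h=sil(q);return [cv2.pointPolygonTest(h,tuple(map(float,u)),True) for u in hull]
s=least_squares(g2,[0,0],diff_step=.05,x_scale=1,loss='soft_l1',f_scale=.5);print(s.x,np.round(g2(s.x),1))
from itertools import product
print(min((float(np.sum(np.abs(g2([x,y])))),x,y) for x,y in product(np.arange(-4,6,.5),np.arange(-3,3.1,.5))))
E
python3 fit.py | sed -n '/---/,$p'
```

```text
---
[0. 0.] [2.6 2.6 2.3 1.8 1.8 1.7 1.2 1.7 2.1 1.  0.9 0.7 0.8 1.2 1.8 1.9 2.2 2.3
 2.4]
(8.318271829055524, np.float64(-2.5), np.float64(0.0))
```

```bash
cat >> fit.py <<'E'
print('===')
def cost(q): d=np.array(g2(q[:2]))-q[2];return float(np.sum(np.abs(d)))
from scipy.optimize import minimize
r=minimize(cost,[0,0,.8],method='Nelder-Mead');print(r.x,r.fun,np.round(np.array(g2(r.x[:2]))-r.x[2],1));print(hull.astype(int).tolist())
h=sil([0,0])[:,0];print(h.min(0),h.max(0)); print(proj(p,tcp),proj(p,tcp+T.apply([25,0,-24.2])),proj(p,tcp+T.apply([-25,0,-24.2])))
E
python3 fit.py | sed -n '/===/,$p'
```

```text
===
[-0.00363837 -0.00271209  1.80476439] 9.204540118137134 [ 0.8  0.8  0.5  0.   0.  -0.1 -0.6 -0.1  0.2 -0.8 -0.9 -1.1 -1.  -0.6
 -0.   0.1  0.4  0.5  0.6]
[[265, 175], [269, 176], [275, 178], [284, 184], [285, 185], [290, 192], [294, 200], [298, 214], [298, 219], [219, 227], [218, 216], [218, 214], [221, 204], [225, 195], [231, 186], [233, 184], [240, 179], [242, 178], [251, 175]]
[217.01929 171.79378] [300.0699  257.17554]
[258.5693807  223.40244621] [258.65475422 202.47649945] [258.70788735 270.59804214]
```

```bash
python3 - <<'E'
from h import *
print(readout.state()["eef_pos"],togo([551.8,-263.6,185],60))
E
```

```text
[ 494.21455376 -356.59607509  272.91482898] (array([-0.04, -0.02, -0.25]), array([0.1093, 0.0029, 0.088 ]))
```

Request:
move_arm --plan '[[[0, 0, 0], [0.05, 0.001, 0.0], -1], [[0, 0, 0], [0.09, 0.002, 0.02], -1], [[0, 0, 0], [0.109, 0.003, 0.06], -1], [[0, 0, 0], [0.109, 0.003, 0.085], -1], [[0, 0, 0], [0.109, 0.003, 0.085], -1]]'

```text
t: 7.4
eef_pos: [551.5, -262.9, 186.9]
tcp_rot: [-3.138, -0.0, 1.044]
ft_force: [-0.2, -0.6, -0.8]
opening: 0.161
grip_force: 30.0
```

```bash
python3 - <<'E'
from h import *
print(togo([551.8,-263.6,160],60))
s=readout.state();print(s["eef_pos"],s["ft_force"])
E
```

```text
(array([-0.18, -0.01, -0.16]), array([-0.0004,  0.0007,  0.0269]))
[ 551.46881001 -262.92254845  186.93192355] [-0.20166007 -0.59589547 -0.83262652]
```

Request:
move_arm --plan '[[[0, 0, 0], [0, 0, 0.012], -1], [[0, 0, 0], [0, 0, 0.02], -1], [[0, 0, 0], [0, 0, 0.025], -1], [[0, 0, 0], [0, 0, 0.028], -1], [[0, 0, 0], [0, 0, 0.029], -1]]'

```text
t: 8.02
eef_pos: [551.7, -265.0, 159.2]
tcp_rot: [3.141, 0.0, 1.042]
ft_force: [0.7, -0.2, -1.7]
opening: 0.159
grip_force: 30.0
```

```bash
python3 - <<'E'
from h import *
s=readout.state();print(s["eef_pos"],s["ft_force"],s["moment"],s["tcp_rot"])
E
```

```text
[ 551.68383959 -265.00952207  159.24922323] [ 0.68907582 -0.19331735 -1.67321469] [ 0.02287385 -0.10992135 -0.02375674] [3.14140536e+00 6.16522440e-05 1.04204134e+00]
```

Request:
move_arm --plan '[[[0, 0, 0], [0, 0, 0.002], -1], [[0, 0, 0], [0, 0, 0.004], -1], [[0, 0, 0], [0, 0, 0.005], -1]]'

```text
t: 8.4
eef_pos: [551.9, -264.9, 154.4]
tcp_rot: [3.141, -0.0, 1.042]
ft_force: [1.1, 1.6, 3.2]
opening: 0.163
grip_force: 30.0
```

```bash
python3 - <<'E'
from h import *
s=readout.state();print(s["eef_pos"],s["ft_force"],s["moment"],s["tcp_rot"])
E
```

```text
[ 551.89269774 -264.90344393  154.40743881] [1.10969999 1.58425901 3.23037718] [ 0.26756556 -0.12138288  0.0032982 ] [ 3.14095810e+00 -9.65070622e-05  1.04218236e+00]
```

Request:
move_arm --plan '[[[0, 0, 0], [0, 0, 0.001], -1], [[0, 0, -3], [0, 0, 0.0015], -1], [[0, 0, -7], [0, 0, 0.0015], -1], [[0, 0, -11], [0, 0, 0.0015], -1], [[0, 0, -15], [0, 0, 0.0015], -1]]'

```text
t: 9.02
eef_pos: [552.3, -265.1, 154.1]
tcp_rot: [3.139, 0.0, 1.306]
ft_force: [-1.3, 2.9, 9.5]
opening: 0.166
grip_force: 30.1
```

```bash
python3 - <<'E'
from h import *
s=readout.state();print(s["eef_pos"],s["ft_force"],s["moment"],s["tcp_rot"])
E
```

```text
[ 552.34278447 -265.07320522  154.10622367] [-1.28341273  2.91478595  9.51742371] [ 0.53488912 -0.05040025 -0.17799807] [3.13910572e+00 4.22463012e-04 1.30588845e+00]
```

Request:
move_arm --plan '[[[0, 0, -4], [0, 0, 0], -1], [[0, 0, -8], [0, 0, 0], -1], [[0, 0, -12], [0, 0, 0], -1], [[0, 0, -15], [0, 0, 0], -1]]'

```text
t: 9.52
eef_pos: [552.4, -265.1, 154.1]
tcp_rot: [3.139, 0.001, 1.567]
ft_force: [-0.2, 2.2, 9.5]
opening: 0.167
grip_force: 30.0
```

Request:
move_arm --plan '[[[0, 0, -4], [0, 0, 0], -1], [[0, 0, -8], [0, 0, 0], -1], [[0, 0, -12], [0, 0, 0], -1]]'

```text
t: 9.9
eef_pos: [552.3, -265.1, 154.1]
tcp_rot: [3.14, 0.002, 1.777]
ft_force: [0.2, 0.5, 6.0]
opening: 0.163
grip_force: 30.0
```

```bash
python3 - <<'E'
from h import *
s=readout.state();print(s["eef_pos"],s["ft_force"],s["moment"],s["tcp_rot"])
E
```

```text
[ 552.26862732 -265.12563828  154.13251638] [0.24519429 0.48470616 5.97067604] [ 0.03526364 -0.20649625 -0.10605442] [3.13972473e+00 1.62501179e-03 1.77724115e+00]
```

Request:
move_arm --plan '[[[0, 0, -4], [0, 0, 0.0005], -1], [[0, 0, -8], [0, 0, 0.001], -1]]'

```text
t: 10.15
eef_pos: [552.6, -265.3, 152.9]
tcp_rot: [3.14, 0.002, 1.917]
ft_force: [0.7, 2.1, 1.2]
opening: 0.161
grip_force: 30.0
```

Request:
move_arm --plan '[[[0, 0, -4], [0, 0, 0], -1], [[0, 0, -8], [0, 0, 0], -1]]'

```text
t: 10.4
eef_pos: [551.8, -264.8, 151.7]
tcp_rot: [3.141, 0.0, 2.057]
ft_force: [1.2, 0.6, -1.6]
opening: 0.164
grip_force: 30.0
```

Request:
move_arm --plan '[[[0, 0, 0], [0, 0, 0.003], -1], [[0, 0, 0], [0, 0, 0.005], -1], [[0, 0, 0], [0, 0, 0.007], -1], [[0, 0, 0], [0, 0, 0.007], -1]]'

```text
t: 10.9
eef_pos: [551.6, -264.7, 144.4]
tcp_rot: [-3.141, -0.0, 2.054]
ft_force: [0.7, 1.7, -2.2]
opening: 0.161
grip_force: 30.0
```

```bash
python3 - <<'E'
from h import *
s=readout.state();print(s["eef_pos"],s["ft_force"],s["moment"],s["tcp_rot"],s["joints"])
E
```

```text
[ 551.60611898 -264.74558043  144.41137756] [ 0.73764714  1.74718268 -2.18740835] [ 0.29995194 -0.34238518 -0.02882695] [-3.14141873e+00 -4.31499612e-04  2.05405112e+00] [-5.55431371e-01  5.24651105e-01  1.64759845e+00  8.37197026e-05
  9.69803180e-01 -1.03873356e+00]
```

Request:
move_arm --plan '[[[0, 0, 0], [0, 0, 0.0007], -1], [[0, 0, 4], [0, 0, 0.0008], -1], [[0, 0, 8], [0, 0, 0.001], -1], [[0, 0, 12], [0, 0, 0.0012], -1], [[0, 0, 16], [0, 0, 0.0014], -1]]'

```text
t: 11.52
eef_pos: [551.9, -264.9, 143.8]
tcp_rot: [3.141, 0.001, 1.773]
ft_force: [-0.6, 1.2, 1.9]
opening: 0.159
grip_force: 30.0
```

```bash
python3 - <<'E'
from h import *
s=readout.state();print(s["eef_pos"],s["ft_force"],s["moment"],s["tcp_rot"])
E
```

```text
[ 551.89031511 -264.90435511  143.75403034] [-0.59405072  1.23579352  1.89416748] [ 0.44302014 -0.14398642  0.11556142] [3.14104206e+00 5.36894621e-04 1.77303938e+00]
```

Request:
move_arm --plan '[[[0, 0, 4], [0, 0, 0.0002], -1], [[0, 0, 8], [0, 0, 0.0004], -1], [[0, 0, 12], [0, 0, 0.0006], -1], [[0, 0, 16], [0, 0, 0.0008], -1], [[0, 0, 20], [0, 0, 0.001], -1]]'

```text
t: 12.15
eef_pos: [551.7, -264.8, 142.5]
tcp_rot: [3.141, 0.0, 1.424]
ft_force: [0.3, 1.9, 0.3]
opening: 0.165
grip_force: 30.0
```

```bash
python3 - <<'E'
from h import *
s=readout.state();print(s["eef_pos"],s["ft_force"],s["moment"],s["tcp_rot"])
E
```

```text
[ 551.7230747 -264.7609753  142.5494714] [0.3039758  1.88362155 0.27108885] [ 0.46110165 -0.15909532  0.03099407] [3.14141179e+00 1.23991188e-05 1.42390456e+00]
```

Request:
move_arm --plan '[[[0, 0, 4], [0, 0, 0.0003], -1], [[0, 0, 8], [0, 0, 0.0006], -1], [[0, 0, 12], [0, 0, 0.0008], -1], [[0, 0, 16], [0, 0, 0.001], -1], [[0, 0, 20], [0, 0, 0.0012], -1]]'

```text
t: 12.78
eef_pos: [551.6, -264.7, 141.2]
tcp_rot: [-3.141, -0.0, 1.075]
ft_force: [0.7, 2.5, -1.0]
opening: 0.164
grip_force: 30.0
```

```bash
python3 - <<'E'
from h import *
s=readout.state();print(s["eef_pos"],s["ft_force"],s["moment"],s["tcp_rot"])
E
```

```text
[ 551.60252859 -264.66787697  141.17026025] [ 0.6673741   2.52107028 -0.95589736] [ 0.49065036 -0.14144204  0.02959555] [-3.14132096e+00 -1.18882214e-04  1.07477061e+00]
```

Request:
move_arm --plan '[[[0, 0, 4], [0, 0, 0.0003], -1], [[0, 0, 8], [0, 0, 0.0006], -1], [[0, 0, 12], [0, 0, 0.0009], -1], [[0, 0, 16], [0, 0, 0.0012], -1]]'

```text
t: 13.28
eef_pos: [551.6, -264.6, 140.0]
tcp_rot: [-3.141, -0.0, 0.796]
ft_force: [-0.3, 2.0, -0.7]
opening: 0.163
grip_force: 30.0
```

```bash
python3 - <<'E'
from h import *
s=readout.state();print(s["eef_pos"],s["ft_force"],s["moment"],s["tcp_rot"])
E
```

```text
[ 551.61927386 -264.59404221  139.97894739] [-0.33704304  1.96692845 -0.71080905] [ 0.58863028 -0.12956242  0.08902063] [-3.14123851e+00 -9.91054404e-05  7.95528148e-01]
```

Request:
move_arm --plan '[[[0, 0, 4], [0, 0, 0.0003], -1], [[0, 0, 8], [0, 0, 0.0006], -1], [[0, 0, 11], [0, 0, 0.0008], -1]]'

```text
t: 13.65
eef_pos: [552.0, -264.8, 139.7]
tcp_rot: [3.141, -0.001, 0.604]
ft_force: [1.4, 2.9, 3.7]
opening: 0.164
grip_force: 30.0
```

```bash
python3 - <<'E'
from h import *
s=readout.state();print(s["eef_pos"],s["ft_force"],s["moment"],s["tcp_rot"])
E
```

```text
[ 552.02310483 -264.79084276  139.66027115] [1.44187556 2.91537002 3.74936366] [ 0.63489321 -0.23578332  0.13911973] [ 3.14081950e+00 -6.44957247e-04  6.03898406e-01]
```

Request:
move_arm --plan '[[[0, 0, 3], [0, 0, 0], -1], [[0, 0, 6], [0, 0, 0], -1], [[0, 0, 8], [0, 0, 0], -1]]'

```text
t: 14.02
eef_pos: [552.0, -264.6, 139.7]
tcp_rot: [3.141, -0.001, 0.466]
ft_force: [1.5, 5.0, 3.5]
opening: 0.167
grip_force: 31.2
```

```bash
python3 - <<'E'
from h import *
s=readout.state();print(s["eef_pos"],s["ft_force"],s["moment"],s["tcp_rot"])
E
```

```text
[ 552.03895267 -264.62731345  139.67620676] [1.51995602 4.97683315 3.49831567] [ 1.02329194 -0.37299508  0.68583578] [ 3.14096876e+00 -6.72965887e-04  4.65741243e-01]
```

Request:
move_arm --plan '[[[0, 0, 3], [0, 0, 0.0003], -1], [[0, 0, 4], [0, 0, 0.0003], -1]]'

```text
t: 14.28
eef_pos: [551.9, -264.9, 139.7]
tcp_rot: [3.141, -0.0, 0.396]
ft_force: [-1.5, 3.7, 8.3]
opening: 0.176
grip_force: 32.1
```

```bash
python3 - <<'E'
from h import *
s=readout.state();print(s["eef_pos"],s["ft_force"],s["moment"],s["tcp_rot"],s["opening"])
E
```

```text
[ 551.90246062 -264.90134429  139.72755085] [-1.490084    3.67004504  8.32634448] [ 0.84880538 -0.02548531  0.74028365] [ 3.14051063e+00 -4.26395455e-04  3.96329141e-01] 0.17591757295701604
```

Request:
move_arm --plan '[[[0, 0, -4], [0, 0, -0.0006], -1], [[0, 0, -4], [0, 0, -0.0006], 0], [[0, 0, -4], [0, 0, -0.0006], 0], [[0, 0, -4], [0, 0, -0.0006], 0]]'

```text
t: 14.78
eef_pos: [551.6, -265.1, 139.3]
tcp_rot: [3.141, 0.0, 0.465]
ft_force: [-1.1, 0.1, 0.3]
opening: 0.424
grip_force: 0.0
```

Request:
move_arm --plan '[[[0, 0, 0], [0, 0, -0.02], 0], [[0, 0, 0], [0, 0, -0.05], 0], [[0, 0, 0], [0, 0, -0.1], 0], [[0, 0, 0], [-0.05, 0, -0.13], 0], [[0, 0, 0], [-0.11, 0, -0.13], 0]]'

```text
t: 15.4
eef_pos: [453.2, -315.1, 271.5]
tcp_rot: [3.137, -0.001, 0.467]
ft_force: [0.2, 0.2, -0.0]
opening: 0.5
grip_force: 0.0
```

```bash
python3 - <<'E'
from h import *
p=eyes.read_camera("wrist");s=readout.state();print(s["eef_pos"],s["ft_force"],s["opening"])
ps=eyes.read_camera("scene")
u=np.int32(proj(p,[552,-264,160]));v=np.int32(proj(ps,[552,-264,140]));print(u,v)
def cr(p,c,h=60): x=np.clip(c[0],h,511-h);y=np.clip(c[1],h,383-h);return cv2.resize(p["img"][y-h:y+h,x-h:x+h,::-1],(400,400),interpolation=cv2.INTER_CUBIC)
cv2.imwrite('pics/end.png',np.hstack([cr(p,u),cr(ps,v,40)]))
E
```

```text
[ 447.69416638 -317.01907302  270.54246124] [-0.30478506 -3.37286354  1.81528353] 0.49930291428715734
[256  79] [147 108]
```

View pics/end.png

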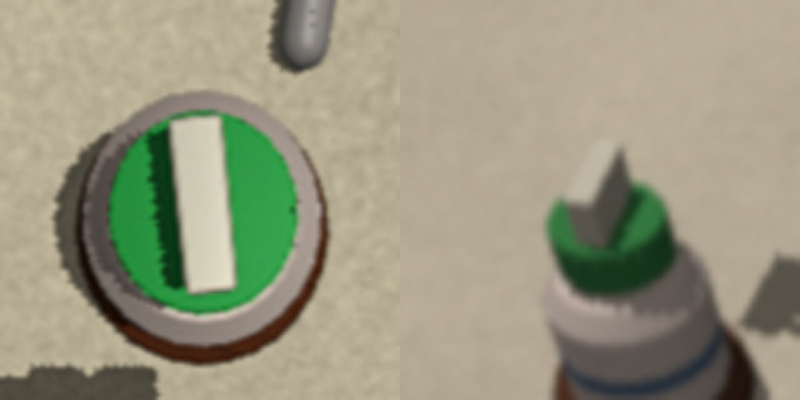

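The lid sits level and centred on the neck, low on the shoulder. The torque stop was felt after 91° forward, and the lid sank about 14.7 mm from the ridges. I hand the job in.

```bash
python3 - <<'E'
from h import *
print(env.job_done())
E
```

```text
the job is handed in; nothing more can be done
None
```

The green lid is on the sugar jar, screwed forward about 91° to its stop and released. I moved nothing else on the counter and handed the job in at about 15 s of the 72 s allowed; the hand-in gave no verdict back.

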